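Push a deep-well plate down the autosampler loading track

ROBOT

A 7-joint arm with a two-finger parallel gripper is mounted at the origin on the work surface. World frame = base frame: x ahead of the robot, y to its left, z up, the work surface at z = 0. Lengths are in m, angles in rad, forces in N, time in s.
With the tool pointing down it reaches from about 0.4 to 0.875 m from the base axis. Payload 19.3 kg.
Tool frame: the origin (TCP) lies at the very end of the fingers, on their centre line; the grasp point (between the pads) lies 19 mm behind it; z points along the fingers, y is the direction in which the jaws open and shut (so a half turn about z gives the same grasp; the last joint's range is limited). The gripper opens to 85 mm and grips with 20 to 120 N. Pads are 22 mm wide; open, the fingers measure 114 mm over their backs; the gripper's body (76 mm by 85 mm) begins 54 mm behind the grasp point. The pads swing forward as they close: fully open they stand 13 mm farther back than shut.
Start: joints at [-1.264, 0.521, -0.036, 1.599, 0.021, 1.021, -0.113], TCP at [0.23, 0.581, 0.231] pointing down, gripper open.
Joint ranges: [-2.91, 2.91], [-0.3, 2.13], [-1.5, 1.42], [0.17, 2.43], [-1.26, 4.41], [0.16, 1.93], [-2.52, 2.52]. Speed limits (rad/s): [1.89, 1.89, 2.39, 2.39, 3.01, 3.01, 3.01].

INTERFACE

Orientations are given as [roll, pitch, yaw] about the fixed x, y, z axes, in that order (R = Rz(yaw) Ry(pitch) Rx(roll)).
In Python, from workcell import bot, grab_frame, calibration, workorder gives the robot as it stands.
- The arm moves only by the tool move_arm, never from a script. Its arguments are lists of equal length, an entry for each row: "jaw": the closure in counts, from 0 (fully open) to 255 (shut); "dp": the shift along the tool's x, y, z in units of 800 mm (1.0 is 800 mm), a list of three; "rotation": the turn, a rotation vector about the tool's x, y, z in units of pi rad (1.0 is pi rad), a list of three. In form: {"jaw": [jaw, ...], "dp": [[dx, dy, dz], ...], "rotation": [[rx, ry, rz], ...]}. A call has 1 to 10 rows; each row shifts and turns the commanded pose from where the row before left it, along the tool's axes as they then stand; what a row does not reach is not made up. A row lasts 1/8 s, in which the tool goes at most 62.5 mm and 10.7 degrees, less where a joint would pass 70% of its speed; a pose out of reach is approached as far as the arm can. A call with a number of a shift or a turn outside -1 to 1 is refused whole. A call with a gripper value outside its range is refused whole. The fingers move at their own pace and stop on an object; "squeeze" is the grip in N (left out, the last holds). Time passes only in rows, so rows that do not move let the fingers close. It gives the time, the measured TCP pose, the force and the opening at its end, in the units of the state.
- bot.observe(): the state, without advancing time (a new reading comes with each control period).
- grab_frame(name): name is "side" or "top"; returns the picture (384x512x3 uint8, blue, green, red); there is no depth.
- calibration(name): a dict with "camera_matrix" (3x3 intrinsics, pixels), "T" (4x4, takes a point from camera to world coordinates). Camera axes: x right, y down, z forward; pixel columns grow to the right and rows downward; lengths in m; the calibration is good to about 2 mm. A picture is of the moment at which its call begins. calibration takes no time and is no camera call.
- workorder.job_done(): hands the job in, once; it reports no verdict.
The state is a dict: "clock": time; "qpos": joint angles; "qd": joint speeds; "joint_efforts": joint torques, N m; "position": TCP position; "tool_rot": TCP orientation; "force": force on the tool from outside, world axes, zero at the start; "moment": the same for the moment, N m; "grip_width": finger opening in m.
Only numpy, scipy, OpenCV 4.12 (cv2) and the standard library are available. Lean on these libraries where they do the work, as an engineer would, in place of code of your own. Each camera call takes 0.05 s, during which the arm holds its last target. There are 200 camera calls.

TASK

Push the white deep-well plate from the open end of the loading track straight down the lane between the two steel guide rails, until it rests squarely and gently against the black end stop. Neither the plate nor the robot may touch either rail at any time; only push the plate, never lift, tip or carry it, and leave the bottle, jar, carton and vial where they are. Finish with the hand clear of everything.

Things in the scene. Friction and masses are not known exactly. Their poses are not given: they have to be found in the camera images.
- track: Fixed loading track: flat bare aluminium plate 450 x 170 mm, 8 mm thick, lying across the bench, end stop towards the robot's left (within 21 degrees of the robot's y). Origin at bench height on the lane's middle line; x runs along the lane from the open end to the stop, y left when looking that way, z up. Its top face, 8 mm up, on which the plate slides, reaches from x = -240 to +210 mm.
- rail_left: Left steel guide rail (nearer the robot), fixed to the track: straight, 230 mm long, 12 mm wide, 16 mm high, top 24 mm above the bench. Origin on its middle line, at its underside, at the track's x = 0; it reaches from track x = -40 to +190 mm. Inner face 53 mm left of the lane's middle line, so the lane is 106 mm wide: 10 mm to spare each side of the plate.
- rail_right: Right steel guide rail, fixed to the track (on the side farther from the robot), the mirror image of the left one; inner face 53 mm right of the lane's middle line, top 24 mm above the bench.
- mouth (a point): Point on the track's top face in the middle of the mouth of the lane, where the rails begin (track x = -40 mm). From here back to x = -240 mm the track is open at the sides.
- stop_face (a point): Point on the track's top face in the middle of the foot of the end stop's face that looks to the mouth (track x = +190 mm), between the far ends of the rails.
- end_stop: Fixed black rubber end stop across the end of the lane, 12 mm thick, 106 mm wide, 22 mm high, top 30 mm above the bench. The origin is in the middle of the foot of its near face.
- plate: White plastic deep-well plate, loose: solid block 128 mm long (x), 86 wide (y), 44 high, 24 grey round marks on top, 0.18-0.35 kg. Starts on the open part of the track before the mouth, up to 20 mm off the middle line and 12 degrees askew, its x roughly along the track's x. Origin: centre of its underside. Top 52 mm above the bench. Against the stop, its origin is 64 mm before the stop face. Stays where left.
- bottle: Clear glass bottle with a cap, 68 mm diameter, 130 mm high, standing on the bench beyond the track; origin at the centre of its underside. Leave alone.
- jar: Amber glass jar with a lid, 60 mm diameter, 75 mm high, standing on the bench beyond the track; origin at the centre of its underside. Leave alone.
- carton: Small cardboard carton 75 x 50 x 45 mm standing on the robot's side of the track; origin at the centre of its underside. Leave alone.
- vial: Small glass vial with a cap, 23 mm diameter, 46 mm high, standing on the robot's side of the track; origin at the centre of its underside. Leave alone.
Not all that is in view belongs to the job. There is more than one size of the plate; the one meant has the size given above.

How it is judged:
At the end, for the whole second after the job is handed in: The plate lies flat in the lane at rest, its front within 4 mm of the end stop, within 12 mm of the middle line and within 0.05 rad of the lane's direction; the bottle, jar, carton and vial are within 12 mm of where they stood (x of plate in the frame of track above 0.122 m and y of plate in the frame of track between -0.012 and 0.012 m and z of plate in the frame of track between 0.004 and 0.012 m and angle between the x axis of plate and the x axis of track, either way round below 0.05 rad and angle between plate's own z axis and vertical below 0.03 rad and linear speed of plate below 0.01 m/s and distance of each of bottle, jar, carton, vial from where it was at the start of the episode below 0.012 m); the robot touches nothing.
It fails at once if the plate or the robot touches a guide rail (over 0.2 N) (contact force between any of rail_left, rail_right and anything else above 0.2 N).
It fails at once if the plate is lifted more than 6 mm off the track, or tipped more than 0.12 rad (z of plate in the frame of track above 0.014 m or angle between plate's own z axis and vertical above 0.12 rad).
It fails at once if the plate is pressed on the end stop, or the robot on it, with more than 40 N (contact force between end_stop and anything else above 40 N).
It fails at once if the bottle, jar, carton or vial is moved more than 12 mm or tipped (distance of any of bottle, jar, carton, vial from where it was at the start of the episode above 0.012 m or angle between any of bottle, jar, carton, vial's own z axis and vertical above 0.2 rad).
It also fails if it takes over 64 s, if anything falls off the work surface, if the arm or the gripper's body presses on something with over 40 N, if the wrist force passes 120 N, or if a joint passes its speed limit or range.

## Working session

There is one attempt and no reset: what is moved stays moved. The work goes in short steps, Python scripts to look and compute and a tool call to move; the robot and the scene stay as the last step left them, time stands still between calls to the robot, and variables do not carry over. Pictures are saved under pics/ and viewed, about 8 in all and at most 12, crops included, and the job is handed in when it is done.

Besides the shell and the picture viewer there is one more tool, called after "Emit:" as name(argument=value, ...) on one line, values as JSON. move_arm: Moves the arm, as the interface text tells. Shifts and turns lie within -1 to 1; 1 stands for 800 mm of shift or pi rad of turn. Its arguments: {"type":"object","properties":{"jaw":{"type":"array","items":{"type":"number"}},"dp":{"type":"array","items":{"type":"array","items":{"type":"number","minimum":-1,"maximum":1}}},"rotation":{"type":"array","items":{"type":"array","items":{"type":"number","minimum":-1,"maximum":1}}},"squeeze":{"type":"number"}},"required":["jaw","dp","rotation"]}

```bash
mkdir -p pics
python3 - <<'E'
from workcell import bot, grab_frame, calibration
import cv2
for n in("top","side"):
    cv2.imwrite(f"pics/{n}0.png",grab_frame(n)); c=calibration(n); print(n,c["camera_matrix"],c["T"])
print(bot.observe())
E
```

```text
top [[498.12264201   0.         252.87263386]
 [  0.         498.12264201 194.84238819]
 [  0.           0.           1.        ]] [[ 0.01534507 -0.9834257   0.18066106  0.36734387]
 [-0.99970659 -0.01170316  0.02120756 -0.07655466]
 [-0.01874175 -0.18093349 -0.98331674  1.28910616]
 [ 0.          0.          0.          1.        ]]
side [[435.54683291   0.         257.05573386]
 [  0.         435.54683291 191.32351453]
 [  0.           0.           1.        ]] [[ 0.81807277 -0.34447931  0.46053333  0.11339335]
 [-0.57503941 -0.476982    0.6646938  -0.72393547]
 [-0.00930715 -0.80859271 -0.58829517  0.65330435]
 [ 0.          0.          0.          1.        ]]
{'clock': 0.1, 'qpos': array([-1.26424477,  0.52191384, -0.03632325,  1.59992439,  0.02118538,
        1.0211183 , -0.11279496]), 'qd': array([ 0.00089454, -0.00186969, -0.00087285, -0.00285528, -0.00118787,
       -0.00018624,  0.00100704]), 'joint_efforts': array([ 3.37602913e-03, -9.28481340e+01,  1.98378101e+00, -3.70531225e+01,
        1.81466038e-02,  5.26993957e-03, -3.00366324e-06]), 'position': array([0.22986045, 0.58088174, 0.23081814]), 'tool_rot': array([-3.14061489e+00,  5.82375533e-05,  2.76482344e+00]), 'force': array([ 0.56893597, -0.77509343,  0.90955457]), 'moment': array([-0.06795278,  0.02552843,  0.02285224]), 'grip_width': 0.08560807469651809}
```

View pics/top0.png

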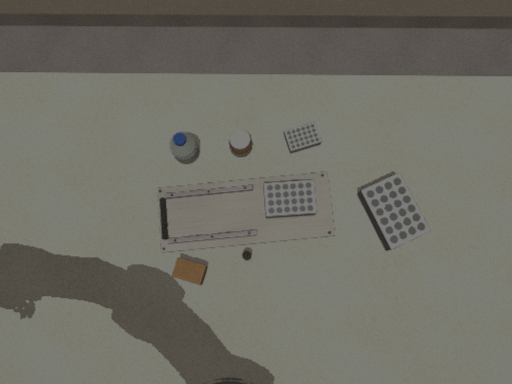

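View pics/side0.png

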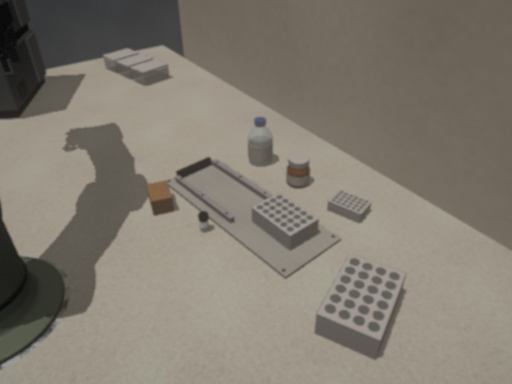

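The top view shows three possible plates: one on the track at px (290,199), a small one at (303,137) and a large one at (395,211). I pick the one on the track. Next is a close crop to check the choice and measure it.

Run:
```python
import cv2
i=cv2.imread("pics/top0.png")[165:260,150:345]
i=cv2.convertScaleAbs(i,alpha=1.5)
cv2.imwrite("pics/crop0.png",cv2.resize(i,None,fx=4,fy=4,interpolation=cv2.INTER_CUBIC))
```

```text
(no output)
```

View pics/crop0.png

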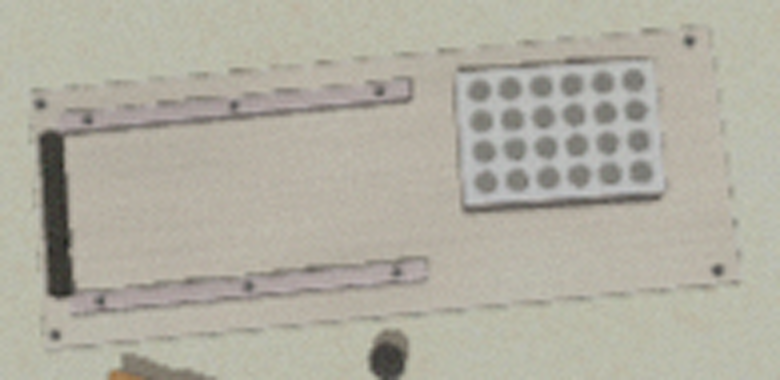

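Crop: the 6x4-mark plate on the track spans (458,62) to (663,208). The rails' screws run (88,119)-(380,91) and (100,300)-(397,271), and the black stop sits at x≈40-72. It's about 128x86 in scale, so I'll measure it.

```bash
cat > h.py <<'E'
import numpy as np, cv2
from workcell import calibration
def ray(name,uv,z):
    c=calibration(name); K=c["camera_matrix"];T=c["T"]
    uv=np.atleast_2d(uv).astype(float)
    d=(T[:3,:3]@np.linalg.inv(K)@np.c_[uv,np.ones(len(uv))].T).T
    o=T[:3,3]; return o+d*((z-o[2])/d[:,2])[:,None]
def proj(name,P):
    c=calibration(name); W=np.linalg.inv(c["T"])
    p=(W[:3,:3]@np.atleast_2d(P).T).T+W[:3,3]; q=(c["camera_matrix"]@p.T).T; return q[:,:2]/q[:,2:]
def full(p): return (np.atleast_2d(p)+.5)/4-.5+[150,165]
def dots(img,seeds,r=2):   # full-res darkness centroids
    g=cv2.resize(img.max(2).astype(np.float32),None,fx=4,fy=4,interpolation=cv2.INTER_CUBIC)
    out=[]
    for s in seeds:
        for _ in range(4):
            c=(np.array(s)+.5)*4-.5; u,v=np.round(c).astype(int);R=4*r
            w=g[v-R:v+R+1,u-R:u+R+1]; w=np.clip(np.percentile(w,80)-w,0,None)
            yy,xx=np.mgrid[v-R:v+R+1,u-R:u+R+1]; s=(np.array([(w*xx).sum(),(w*yy).sum()])/w.sum()+.5)/4-.5
        out.append(s)
    return np.array(out)
def angle(v): return np.arctan2(v[1],v[0])
E
python3 - <<'E'
from h import *
i=cv2.imread("pics/top0.png")
R=ray("top",dots(i,full([(88,119),(235,105),(380,91)])),.024)
L=ray("top",dots(i,full([(100,300),(248,286),(397,271)])),.024)
print("R",R[:,:2],"\nL",L[:,:2])
C=ray("top",dots(i,full([(40,104),(689,41),(717,270),(55,335)])),.008); print("corner screws",C[:,:2])
print("edges",ray("top",full([(33,90),(708,27),(740,283),(47,348)]),.008)[:,:2])
d=(R[0]-R[-1]+L[0]-L[-1])[:2]; d/=np.linalg.norm(d); n=np.array([-d[1],d[0]])
print("dir",d,np.degrees(angle(d)),np.degrees(angle((R[0]-R[2]))),np.degrees(angle((L[0]-L[2]))),np.degrees(angle(C[0]-C[1])),np.degrees(angle(C[3]-C[2])))
mid=(R.mean(0)+L.mean(0))[:2]/2   # track x = 75 if symmetric
print("width",(L.mean(0)-R.mean(0))[:2]@n)
cs=C.mean(0)[:2]; print("x gap mid->cornercentre (exp -.090)",(cs-mid)@d,(cs-mid)@n)
for nm,p,z in [("stop top near edge",[(62,132),(73,293)],.03),("stop far top",[(40,133),(48,293)],.03),("rail ends",[(411,80),(428,258)],.024)]:
    print(nm,((ray("top",full(p),z)[:,:2]-mid)@d))
o=mid-.075*d
np.savez("track.npz",o=o,d=d,n=n)
def T(P): return np.c_[(P[:,:2]-o)@d,(P[:,:2]-o)@n]
s=[(np.array([480,90])*(1-a/5)+np.array([635,80])*a/5)+np.array([2,30.5])*b for a in range(6) for b in range(4)]
D=ray("top",dots(i,full(s)),.052); t=T(D).reshape(6,4,2)
print("plate centre",t.mean((0,1)),"ang x",np.degrees(angle((t[:3].mean((0,1))-t[3:].mean((0,1))))),"pitch",np.diff(t.mean(1)[:,0]),np.diff(t.mean(0)[:,1]))
E=T(ray("top",full([(458,68),(656,58),(664,193),(465,207)]),.052));print("plate corners",E,E.mean(0))
# objects
for nm,p,z in [("jar",(240,135),.075),("carton",(189,271),.045),("vial",(247,254),.046),("bottle",(180,139),.13),("smallpl",(303,137),.03)]:
    w=ray("top",p,z); print(nm,w[0,:2],T(w))
print("o",o)
E
```

```text
R [[ 0.5993256   0.16183465]
 [ 0.60642359  0.06656756]
 [ 0.62003293 -0.02693304]] 
L [[ 0.48120633  0.1480591 ]
 [ 0.49171396  0.05415758]
 [ 0.50382378 -0.04019277]]
corner screws [[ 0.61112545  0.19634636]
 [ 0.65838503 -0.22945451]
 [ 0.50754514 -0.24634146]
 [ 0.46009421  0.17940012]]
edges [[ 0.62039543  0.20150888]
 [ 0.66779509 -0.24201666]
 [ 0.49935225 -0.26059493]
 [ 0.45151986  0.18402613]]
dir [-0.11416257  0.99346208] 96.55532552427691 96.26016875380324 96.85094054259253 96.3333294159343 96.35964168778534
width 0.1170864118485488
x gap mid->cornercentre (exp -.090) -0.08604715607742716 0.0009632300976033821
stop top near edge [0.11089378 0.11088641]
stop far top [0.12508637 0.1267286 ]
rail ends [-0.11614849 -0.11549711]
plate centre [-0.13141048 -0.01509711] ang x -1.8036995701397867 pitch [-0.01927191 -0.01971067 -0.01914266 -0.01986586 -0.0193881 ] [0.01981207 0.01940474 0.01925195]
plate corners [[-0.07155512 -0.06231875]
 [-0.19698301 -0.05585883]
 [-0.19151438  0.03043165]
 [-0.06675715  0.02658538]] [-0.13170242 -0.01529014]
jar [ 0.74430986 -0.01535232] [[-0.0225729  -0.18395233]]
carton [0.40229976 0.10552302] [[0.13655692 0.1420223 ]]
vial [ 0.44615283 -0.0374471 ] [[-0.01048484  0.11477778]]
bottle [0.71577147 0.12715825] [[ 0.12226397 -0.17186989]]
smallpl [ 0.75440435 -0.17845987] [[-0.18576648 -0.17536004]]
o [ 0.55898322 -0.01392747]
```

```bash
cat >> h.py <<'E'
from scipy.spatial.transform import Rotation as Ro
A=np.radians(96.35); d=np.array([np.cos(A),np.sin(A)]); n=np.array([-d[1],d[0]])
m=np.array([.5504,.0606])              # rail-screw centre
o=m-.075*d
def T(P): P=np.atleast_2d(P); return np.c_[(P[:,:2]-o)@d,(P[:,:2]-o)@n]
def goto(tx,ty,z,yawdeg):
    """needed tool-frame shift (units of 800 mm) and turn (units of pi), shift before turn"""
    from workcell import bot
    s=bot.observe(); R=Ro.from_euler("xyz",s["tool_rot"])
    w=np.r_[o+tx*d+ty*n,z]; print("clock",s["clock"],"now track",T(s["position"]),s["position"],"rpy",np.degrees(s["tool_rot"]),"grip",s["grip_width"],"F",s["force"])
    sh=R.inv().apply(w-s["position"]); G=Ro.from_euler("xyz",[180,0,yawdeg],degrees=True)
    print("world tgt",w,"shift u",(sh/.8).round(4),"mm",(sh*1e3).round(1),"turn u",((R.inv()*G).as_rotvec()/np.pi).round(4))
E
python3 - <<'E'
from h import *
i=cv2.imread("pics/top0.png")
R=ray("top",dots(i,full([(88,119),(235,105),(380,91)])),.024);L=ray("top",dots(i,full([(100,300),(248,286),(397,271)])),.024)
print((R.mean(0)+L.mean(0))/2,T(R),T(L))
s=[(np.array([480,90])*(1-a/5)+np.array([635,80])*a/5)+np.array([2,30.5])*b for a in range(6) for b in range(4)]
t=T(ray("top",dots(i,full(s)),.052)).reshape(6,4,2)
print(t.mean((0,1)),np.degrees(angle(t[:3].mean((0,1))-t[3:].mean((0,1)))))
goto(-.131,-.090,.20,6.35)
E
```

```text
[0.55042103 0.06058218 0.024     ] [[ 0.17020231 -0.05982215]
 [ 0.07473465 -0.0563399 ]
 [-0.01969752 -0.05952442]] [[ 0.16957546  0.05909603]
 [ 0.07508788  0.05903853]
 [-0.02002299  0.05743832]]
[-0.13137508 -0.01585563] -1.598374045862876
clock 0.1 now track [[0.62754193 0.26102895]] [0.22986045 0.58088174 0.23081814] rpy [-1.79943978e+02  3.33676601e-03  1.58412714e+02] grip 0.08560807469651809 F [ 0.56893597 -0.77509343  0.90955457]
world tgt [ 0.66263178 -0.134182    0.2       ] shift u [-0.8319 -0.6321  0.0392] mm [-665.5 -505.7   31.4] turn u [-1.000e-04  4.000e-04  8.448e-01]
```

Emit:
move_arm(jaw=[90,90,90,90,90,90,90,90,90], dp=[[-0.0462,-0.0351,0.002],[-0.0462,-0.0351,0.002],[-0.0462,-0.0351,0.002],[-0.0462,-0.0351,0.002],[-0.0462,-0.0351,0.002],[-0.0462,-0.0351,0.002],[-0.0462,-0.0351,0.002],[-0.0462,-0.0351,0.002],[-0.0462,-0.0351,0.002]], rotation=[[0,0,0],[0,0,0],[0,0,0],[0,0,0],[0,0,0],[0,0,0],[0,0,0],[0,0,0],[0,0,0]])

```text
clock: 1.23
position: [0.4468, 0.2223, 0.2168]
tool_rot: [-3.141, -0.0, 2.765]
force: [1.3, 1.1, -0.3]
grip_width: 0.0553
```

Emit:
move_arm(jaw=[90,90,90,90,90,90,90,90,90], dp=[[-0.0462,-0.0351,0.002],[-0.0462,-0.0351,0.002],[-0.0462,-0.0351,0.002],[-0.0462,-0.0351,0.002],[-0.0462,-0.0351,0.002],[-0.0462,-0.0351,0.002],[-0.0462,-0.0351,0.002],[-0.0462,-0.0351,0.002],[-0.0462,-0.0351,0.002]], rotation=[[0,0,0],[0,0,0],[0,0,0],[0,0,0],[0,0,0],[0,0,0],[0,0,0],[0,0,0],[0,0,0]])

```text
clock: 2.35
position: [0.6631, -0.1349, 0.2021]
tool_rot: [-3.142, -0.001, 2.765]
force: [-0.0, 1.4, 1.0]
grip_width: 0.0553
```

Emit:
move_arm(jaw=[90,90,90,90,90,90,90,90], dp=[[0,0,0],[0,0,0],[0,0,0],[0,0,0],[0,0,0],[0,0,0],[0,0,0],[0,0,0]], rotation=[[0,0,0.055],[0,0,0.055],[0,0,0.055],[0,0,0.055],[0,0,0.055],[0,0,0.055],[0,0,0.055],[0,0,0.055]])

```text
clock: 3.35
position: [0.6624, -0.1335, 0.2021]
tool_rot: [-3.141, 0.0, 1.377]
force: [-0.7, 1.5, 0.1]
grip_width: 0.0553
```

Emit:
move_arm(jaw=[90,90,90,90,90,90,90,90,90], dp=[[0,0,0],[0,0,0],[0,0,0],[0,0,0],[0,0,0],[0,0,0],[0,0,0],[0,0,0],[0,0,0]], rotation=[[0,0,0.055],[0,0,0.055],[0,0,0.055],[0,0,0.055],[0,0,0.055],[0,0,0.055],[0,0,0.055],[0,0,0.02],[0,0,0]])

```text
clock: 4.47
position: [0.6625, -0.1334, 0.202]
tool_rot: [3.142, 0.001, 0.111]
force: [0.2, 0.2, 0.3]
grip_width: 0.0551
```

Run:
```python
from h import *
goto(-.131,-.090,.04,6.35)
```

```text
clock 4.475 now track [[-0.13022768 -0.0899064 ]] [ 0.66245333 -0.13342478  0.20203387] rpy [1.79995326e+02 4.85799478e-02 6.35085884e+00] grip 0.0551095293348331 F [0.18171963 0.17874832 0.34427749]
world tgt [ 0.66263178 -0.134182    0.04      ] shift u [0.0003 0.0009 0.2025] mm [  0.2   0.8 162. ] turn u [0.     0.0003 0.    ]
```

Emit:
move_arm(jaw=[90,90,90,90,90,90,90], dp=[[0,0,0.036],[0,0,0.036],[0,0,0.036],[0,0,0.036],[0,0,0.036],[0,0,0.035],[0,0,0]], rotation=[[0,0,0],[0,0,0],[0,0,0],[0,0,0],[0,0,0],[0,0,0],[0,0,0]])

```text
clock: 5.35
position: [0.6614, -0.1334, 0.0288]
tool_rot: [-3.141, 0.003, 0.111]
force: [0.3, -0.7, 1.1]
grip_width: 0.0552
```

Emit:
move_arm(jaw=[90,90,90,90,90,90,90,90,90], dp=[[-0.005,0,0],[-0.005,0,0],[-0.005,0,0],[-0.005,0,0],[-0.005,0,0],[-0.005,0,0],[-0.005,0,0],[-0.005,0,0],[0,0,0]], rotation=[[0,0,0],[0,0,0],[0,0,0],[0,0,0],[0,0,0],[0,0,0],[0,0,0],[0,0,0],[0,0,0]])

```text
clock: 6.48
position: [0.6303, -0.1373, 0.0305]
tool_rot: [-3.141, 0.0, 0.11]
force: [0.8, 0.3, -0.2]
grip_width: 0.0553
```

Run:
```python
from h import *
from workcell import grab_frame
goto(-.131,-.054,.03,6.35)
for k in("top","side"): 
    f=grab_frame(k); cv2.imwrite(f"pics/{k}1.png",f)
    globals()[k]=f
a=cv2.resize(cv2.convertScaleAbs(top[165:260,150:345],alpha=1.5),None,fx=4,fy=4,interpolation=cv2.INTER_CUBIC)
b=cv2.resize(side[150:280,150:345],(585,390)); b=cv2.resize(b,(345,230)); b=cv2.copyMakeBorder(b,0,0,0,435-0,cv2.BORDER_CONSTANT)[:, :780]
cv2.imwrite("pics/c1.png",np.vstack([a,b]))
```

```text
clock 6.475 now track [[-0.13048612 -0.05755829]] [ 0.63033226 -0.13725938  0.03047255] rpy [-1.79992269e+02  2.84395296e-02  6.29331247e+00] grip 0.05532841825035769 F [ 0.81718146  0.29838543 -0.1989718 ]
world tgt [ 0.62685264 -0.13816366  0.03      ] shift u [-0.0044  0.0006  0.0006] mm [-3.6  0.5  0.5] turn u [-0.      0.0002 -0.0003]
```

View pics/c1.png

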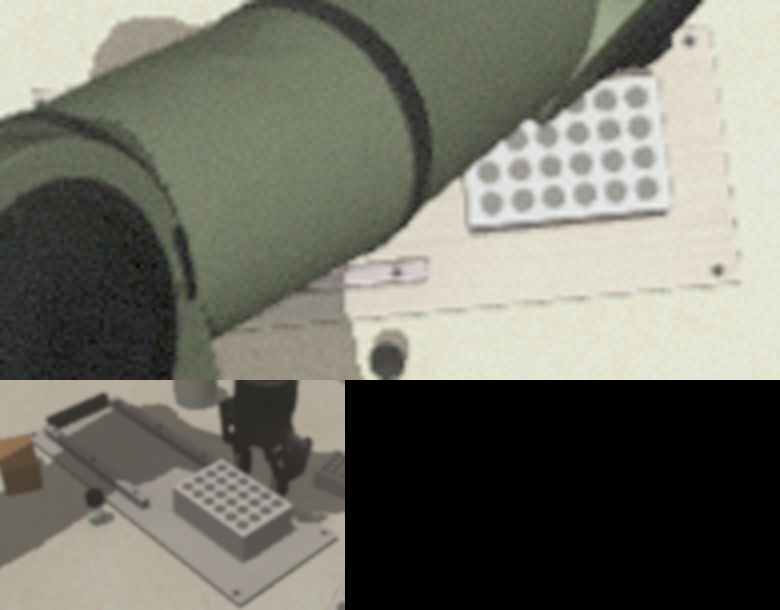

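The plate has moved about 16 crop px toward the robot. Its two near rows, (488,171)-(643,157) and (491,203)-(647,188), are visible, so I'll measure from them.

```bash
cat >> h.py <<'E'
def rows(img,r3,r4):
    s=[np.array(r[0])+(np.array(r[1])-r[0])*a/5. for r in(r3,r4) for a in range(6)]
    t=T(ray("top",dots(img,full(s)),.052)).reshape(2,6,2)
    ang=np.mean([np.arctan(np.polyfit(q[:,0],q[:,1],1)[0]) for q in t]); nn=np.array([-np.sin(ang),np.cos(ang)])
    c=t.mean((0,1))-nn*.0195; print("plate centre",c,"deg",np.degrees(ang))
E
python3 - <<'E'
from h import *
rows(cv2.imread("pics/top0.png"),[(484,151),(641,142)],[(487,182),(642,172)])
rows(cv2.imread("pics/top1.png"),[(488,171),(643,157)],[(491,203),(647,188)])
E
```

```text
plate centre [-0.13138232 -0.01586917] deg -1.6870197120261068
plate centre [-0.13264487 -0.00403805] deg -0.13943524344582867
```

Emit:
move_arm(jaw=[90,90,90,90,90,90,90,90], dp=[[-0.0025,0,0],[-0.0025,0,0],[0,0,0],[0.01,0,0],[0.02,0,0],[0,0,-0.05],[0,0,-0.05],[0,0,0]], rotation=[[0,0,0],[0,0,0],[0,0,0],[0,0,0],[0,0,0],[0,0,0],[0,0,0],[0,0,0]])

```text
clock: 7.58
position: [0.6524, -0.1354, 0.1134]
tool_rot: [3.14, -0.004, 0.11]
force: [0.4, 0.6, -0.7]
grip_width: 0.0553
```

Run:
```python
from h import *
goto(-.235,0,.11,96.35)
```

```text
clock 7.575 now track [[-0.13105041 -0.07973847]] [ 0.65243878 -0.13536705  0.11336822] rpy [179.92437399  -0.23145157   6.32497994] grip 0.05532514150106542 F [ 0.41168013  0.62281835 -0.69232733]
world tgt [ 0.58468652 -0.24749809  0.11      ] shift u [-0.0996  0.13    0.004 ] mm [-79.7 104.    3.2] turn u [ 0.0013 -0.0007 -0.5001]
```

Emit:
move_arm(jaw=[90,90,90,90], dp=[[0,0.065,0],[0,0.065,0],[-0.05,0,0],[-0.05,0,0]], rotation=[[0,0,0],[0,0,0],[0,0,0],[0,0,0]])

```text
clock: 8.07
position: [0.5813, -0.2479, 0.1094]
tool_rot: [3.141, 0.001, 0.109]
force: [0.5, -0.1, -1.1]
grip_width: 0.0549
```

Emit:
move_arm(jaw=[90,90,90,90,90,90,90,90,90,90], dp=[[0,0,0],[0,0,0],[0,0,0],[0,0,0],[0,0,0],[0,0,0],[0,0,0],[0,0,0],[0,0,0],[0,0,0]], rotation=[[0,0,-0.0556],[0,0,-0.0556],[0,0,-0.0556],[0,0,-0.0556],[0,0,-0.0556],[0,0,-0.0556],[0,0,-0.0556],[0,0,-0.0556],[0,0,-0.0552],[0,0,0]])

```text
clock: 9.32
position: [0.5826, -0.2472, 0.11]
tool_rot: [-3.141, -0.001, 1.68]
force: [0.3, 1.1, 0.0]
grip_width: 0.0553
```

Run:
```python
from h import *
from workcell import grab_frame
goto(-.230,0,.030,96.35)
top=grab_frame("top"); cv2.imwrite("pics/top2.png",top)
cv2.imwrite("pics/c2.png",cv2.resize(cv2.convertScaleAbs(top[165:260,150:345],alpha=1.5),None,fx=4,fy=4,interpolation=cv2.INTER_CUBIC))
```

```text
clock 9.325 now track [[-0.234469    0.00203142]] [ 0.58260883 -0.24719503  0.1100276 ] rpy [-1.79989998e+02 -3.82638303e-02  9.62374387e+01] grip 0.055278883414667176 F [0.27313353 1.11352429 0.00352374]
world tgt [ 0.58413351 -0.24252877  0.03      ] shift u [0.0055 0.0025 0.1   ] mm [ 4.4  2.  80. ] turn u [-0.0001 -0.0002 -0.0006]
```

View pics/c2.png

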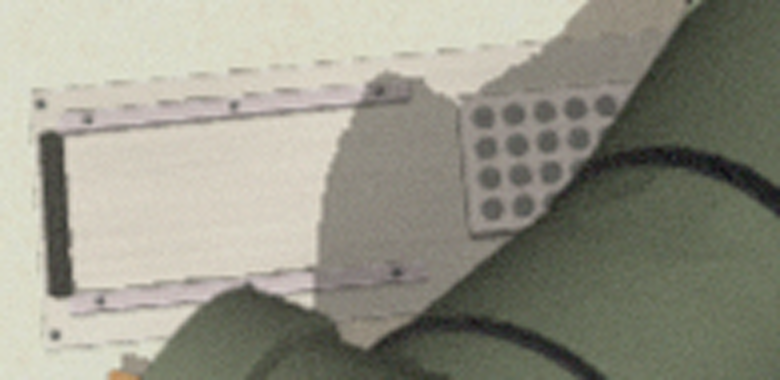

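The hand is behind the plate. The front two columns of marks, (484,117)-(492,208) and (514,113)-(524,206), are visible.

```bash
cat >> h.py <<'E'
def cols(img,*cs):
    for c in cs:
        s=[np.array(c[0])+(np.array(c[1])-c[0])*a/3. for a in range(4)]
        t=T(ray("top",dots(img,full(s)),.052)); a=np.polyfit(t[:,1],t[:,0],1)[0]
        print("col centre",t.mean(0),"deg",-np.degrees(np.arctan(a)))
E
python3 - <<'E'
from h import *
cols(cv2.imread("pics/top0.png"),[(480,90),(486,182)],[(511,88),(517,180)])
cols(cv2.imread("pics/top2.png"),[(484,117),(492,208)],[(514,113),(524,206)])
E
```

```text
col centre [-0.08274466 -0.01727989] deg -2.1048605424655116
col centre [-0.10201849 -0.01677942] deg -1.9488395544758108
col centre [-0.08433537 -0.00018774] deg 0.11486532049039463
col centre [-0.10382416  0.0001187 ] deg -0.6149979450937583
```

Emit:
move_arm(jaw=[90,90,90,90], dp=[[0.0055,0.0025,0],[0,0,0.05],[0,0,0.05],[0,0,0]], rotation=[[0,0,-0.0006],[0,0,0],[0,0,0],[0,0,0]])

```text
clock: 9.88
position: [0.5826, -0.2415, 0.0282]
tool_rot: [-3.137, -0.002, 1.681]
force: [-0.4, 0.0, 0.5]
grip_width: 0.0551
```

Emit:
move_arm(jaw=[90,90,90,90,90,90,90,90,90,90], dp=[[0.006,0,0],[0.006,0,0],[0.006,0,0],[0.006,0,0],[0.006,0,0],[0.006,0,0],[0.006,0,0],[0.006,0,0],[0.006,0,0],[0,0,0]], rotation=[[0,0,0],[0,0,0],[0,0,0],[0,0,0],[0,0,0],[0,0,0],[0,0,0],[0,0,0],[0,0,0],[0,0,0]])

```text
clock: 11.12
position: [0.5792, -0.1989, 0.0304]
tool_rot: [-3.141, -0.001, 1.683]
force: [0.9, 0.3, -0.2]
grip_width: 0.0552
```

Run:
```python
from h import *
from workcell import grab_frame
goto(.04,0,.030,96.35)
top=grab_frame("top"); cv2.imwrite("pics/top3.png",top)
# predicted front-column marks if plate centre (tool x + 53.5 mm)
from workcell import bot
x=T(bot.observe()["position"])[0,0]+.0535
for k in(2.5,1.5):
    P=[np.r_[o+(x+k*.0195)*d+y*n,.052] for y in(-.02925,.02925)]
    p=proj("top",P); print(x,((p-[150,165]+.5)*4-.5).round(0)); 
    p4=(p-[150,165]+.5)*4-.5; cols(top,p4)
```

```text
clock 11.125 now track [[-1.8604424e-01  1.0509076e-04]] [ 0.57916748 -0.19885431  0.0303774 ] rpy [-1.79980054e+02 -3.27550686e-02  9.64513558e+01] grip 0.05521683772869544 F [ 0.92648932  0.29822888 -0.15506657]
world tgt [0.55427106 0.02581473 0.03      ] shift u [0.2826 0.0006 0.0006] mm [226.    0.5   0.5] turn u [-0.0001 -0.0002  0.0006]
-0.13272877589526155 [[483. 118.]
 [493. 209.]]
col centre [-0.0823055  -0.00306556] deg -1.5524553259967506
-0.13272877589526155 [[514. 115.]
 [524. 206.]]
col centre [-0.10309022 -0.00185362] deg -0.35967645034839113
```

```bash
cat >> h.py <<'E'
def check(img,x,ks=(2.5,1.5)):
    for k in ks:
        P=[np.r_[o+(x+k*.0195)*d+y*n,.052] for y in(-.02925,.02925)]
        p4=(proj("top",P)-[150,165]+.5)*4-.5; print("pred x",x+k*.0195); cols(img,p4)
def crop(img,f): cv2.imwrite(f,cv2.resize(cv2.convertScaleAbs(img[165:260,150:345],alpha=1.5),None,fx=4,fy=4,interpolation=cv2.INTER_CUBIC))
E
python3 - <<'E'
from h import *
i=cv2.imread("pics/top3.png"); crop(i,"pics/c3.png"); check(i,-.1115)
E
```

```text
pred x -0.06275
col centre [-0.06125909  0.00088086] deg -2.5006663652670413
pred x -0.08225
col centre [-0.08188641 -0.00306792] deg -2.334200387164683
```

View pics/c3.png

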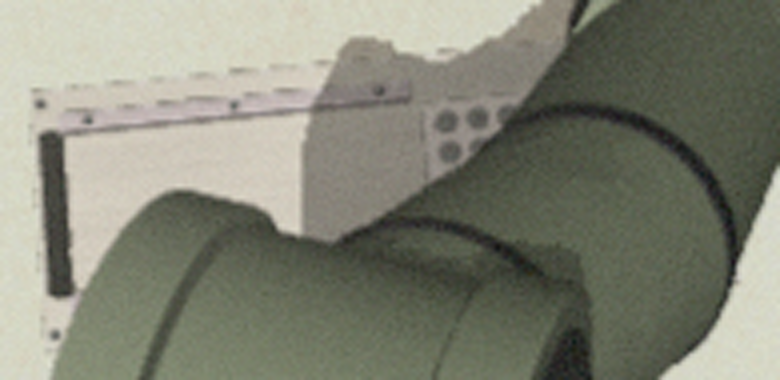

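The arm hides most of the plate. Only the marks at (447,120), (478,117) and (451,151) are visible, so I'll check those in the top view and use the side view as well.

Run:
```python
from h import *
from workcell import grab_frame
i=cv2.imread("pics/top3.png")
print(T(ray("top",dots(i,full([(447,120),(478,117),(451,151)])),.052)))
s=grab_frame("side"); cv2.imwrite("pics/side3.png",s)
cv2.imwrite("pics/s3.png",cv2.resize(cv2.convertScaleAbs(s[150:280,160:345],alpha=1.5),None,fx=4,fy=4,interpolation=cv2.INTER_CUBIC))
```

```text
[[-0.06141679 -0.02919884]
 [-0.08106281 -0.0293974 ]
 [-0.06203954 -0.00954651]]
```

View pics/s3.png

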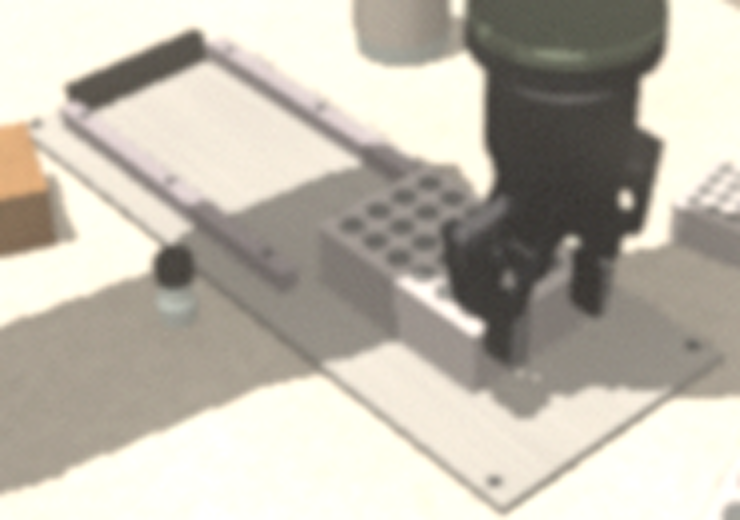

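Both views agree that the plate is centred, with its mark row at y=-29.2 mm, and both fingers bear on its rear face. Pushing on.

Emit:
move_arm(jaw=[90,90,90,90,90,90,90,90,90,90], dp=[[0.004,0,0],[0.007,0,0],[0.008,0,0],[0.008,0,0],[0.008,0,0],[0.008,0,0],[0.008,0,0],[0.008,0,0],[0.006,0,0],[0.003,0,0]], rotation=[[0,0,0],[0,0,0],[0,0,0],[0,0,0],[0,0,0],[0,0,0],[0,0,0],[0,0,0],[0,0,0],[0,0,0]])

```text
clock: 12.48
position: [0.5732, -0.1452, 0.0305]
tool_rot: [-3.142, -0.0, 1.683]
force: [0.0, -1.7, -1.6]
grip_width: 0.0555
```

```bash
cat >> h.py <<'E'
def fit(name,seeds,idx):
    """rigid fit of plate from marks: idx=(col from front 0..5,row from far side 0..3), seeds full px"""
    img=cv2.imread(name[1]); t=T(ray(name[0],dots(img,seeds),.052))
    M=np.array([[(2.5-a)*.0195,(b-1.5)*.0195] for a,b in idx]); c=M.mean(0);e=t.mean(0)
    A_,B=M-c,t-e; th=np.arctan2((A_[:,0]*B[:,1]-A_[:,1]*B[:,0]).sum(),(A_*B).sum())
    R=np.array([[np.cos(th),-np.sin(th)],[np.sin(th),np.cos(th)]]); print("centre",e-R@c,"deg",np.degrees(th),"res mm",(1e3*np.abs(B-A_@R.T)).max())
E
python3 - <<'E'
from h import *
from workcell import grab_frame,bot
goto(.04,0,.030,96.35)
for k in("top","side"): cv2.imwrite(f"pics/{k}4.png",grab_frame(k))
x=T(bot.observe()["position"])[0,0]+.0750
# side view, front columns from prediction
idx=[(a,b) for a in(0,1) for b in range(4)]
def pred(cam,x,idx): return proj(cam,[np.r_[o+(x+(2.5-a)*.0195)*d+(b-1.5)*.0195*n,.052] for a,b in idx])
fit(("side","pics/side3.png"),pred("side",-.111,idx),idx)
print(x);fit(("side","pics/side4.png"),pred("side",x,idx),idx)
s=cv2.imread("pics/side4.png");q=((pred("side",x,idx)-[160,150]+.5)*4-.5)
s=cv2.resize(cv2.convertScaleAbs(s[150:280,160:345],alpha=1.5),None,fx=4,fy=4,interpolation=cv2.INTER_CUBIC)
for p in q: cv2.circle(s,tuple(int(v) for v in p),3,(0,0,255),-1)
cv2.imwrite("pics/s4.png",s)
E
```

```text
clock 12.475 now track [[-0.13206152  0.00014266]] [ 0.57315956 -0.14520694  0.03051268] rpy [-1.79998353e+02 -6.52707030e-04  9.64317590e+01] grip 0.055469934554982975 F [ 0.04133074 -1.70398357 -1.6084049 ]
world tgt [0.55427106 0.02581473 0.03      ] shift u [0.2151 0.0005 0.0006] mm [172.1   0.4   0.5] turn u [-0.     -0.      0.0005]
centre [-0.1092183   0.00091161] deg 0.0841295994555351 res mm 0.2601777334230362
-0.05708032899027578
centre [-0.05648662  0.00160428] deg -1.050657673877931 res mm 7.483108164868465
```

View pics/s4.png

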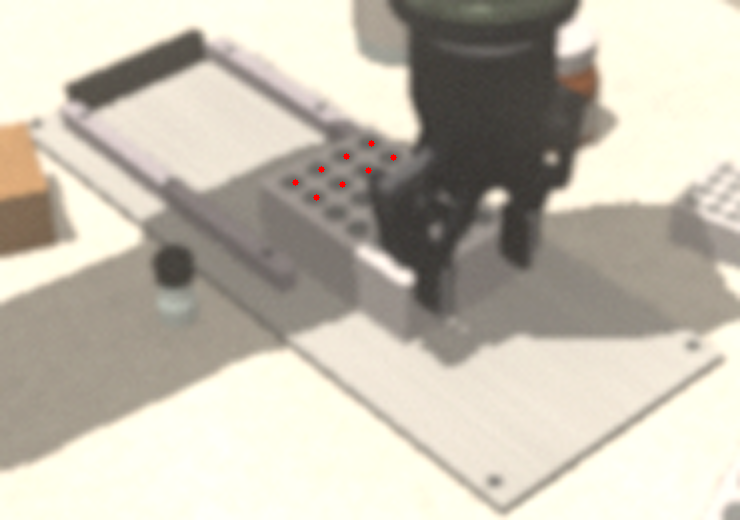

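The predicted marks fall on the plate's front two columns; the one outlier is the mark beside the hand. The plate is going straight, with gaps on both sides at the mouth.

Emit:
move_arm(jaw=[90,90,90,90,90,90,90,90,90,90], dp=[[0.004,0,0],[0.007,0,0],[0.008,0,0],[0.008,0,0],[0.008,0,0],[0.008,0,0],[0.008,0,0],[0.008,0,0],[0.006,0,0],[0.003,0,0]], rotation=[[0,0,0],[0,0,0],[0,0,0],[0,0,0],[0,0,0],[0,0,0],[0,0,0],[0,0,0],[0,0,0],[0,0,0]])

```text
clock: 13.82
position: [0.5671, -0.0911, 0.0305]
tool_rot: [-3.142, -0.0, 1.683]
force: [0.2, -1.6, 1.5]
grip_width: 0.0552
```

```bash
cat >> h.py <<'E'
def pred(cam,x,idx): return proj(cam,[np.r_[o+(x+(2.5-a)*.0195)*d+(b-1.5)*.0195*n,.052] for a,b in idx])
IDX=[(0,0),(0,1),(0,2),(0,3),(1,1),(1,2),(1,3)]
def look(k,goal=.0515):
    from workcell import grab_frame,bot
    goto(goal,0,.030,96.35)
    cv2.imwrite(f"pics/side{k}.png",grab_frame("side"))
    x=T(bot.observe()["position"])[0,0]+.0755; print("exp",x); fit(("side",f"pics/side{k}.png"),pred("side",x,IDX),IDX)
E
python3 -c "
from h import *
fit(('side','pics/side4.png'),pred('side',-.057,IDX),IDX)
look(5)"
```

```text
centre [-0.05676765  0.00217272] deg -1.8927727327327668 res mm 7.0477834761670275
clock 13.825 now track [[-0.07765089  0.00022368]] [ 0.56706114 -0.09113909  0.03049042] rpy [-1.79996378e+02 -2.69536569e-03  9.64317004e+01] grip 0.055184401694181075 F [ 0.19394992 -1.62635351  1.51231254]
world tgt [0.55299914 0.03724418 0.03      ] shift u [0.1614 0.0005 0.0006] mm [129.2   0.4   0.5] turn u [-0.     -0.      0.0005]
exp -0.0019484006252371705
centre [-0.00176167  0.00230971] deg -1.4541580948992878 res mm 2.8578348856512226
```

Run:
```python
from h import *
for k,x in((4,-.057),(5,-.0018)):
    i=cv2.imread(f"pics/side{k}.png"); I=[(a,b) for a in(0,1,2) for b in range(4)]
    t=T(ray("side",dots(i,pred("side",x,I),1.5 and 2),.052))
    for (a,b),p in zip(I,t): print((a,b),((p-[x+(2.5-a)*.0195,(b-1.5)*.0195])*1e3).round(1),end=" ")
    print()
s=cv2.imread("pics/side5.png")
cv2.imwrite("pics/s5.png",cv2.resize(cv2.convertScaleAbs(s[150:250,160:310],alpha=1.6),None,fx=5,fy=5,interpolation=cv2.INTER_CUBIC))
```

```text
(0, 0) [1.6 0.7] (0, 1) [1.7 0.7] (0, 2) [1.6 1.1] (0, 3) [1.4 0.7] (1, 0) [1.6 1.3] (1, 1) [-7.2  1.3] (1, 2) [1.7 0.8] (1, 3) [1.6 0.6] (2, 0) [-9.7  1.4] (2, 1) [-11.1   6.4] (2, 2) [-3.6 -6.3] (2, 3) [1.5 0.6] 
(0, 0) [0.6 0.9] (0, 1) [0.8 1. ] (0, 2) [0.5 0.5] (0, 3) [0.6 0.6] (1, 0) [-1.   1.7] (1, 1) [-3.1  4.2] (1, 2) [0.9 1. ] (1, 3) [0.6 0.8] (2, 0) [-8.9 -2.1] (2, 1) [-11.8   4.7] (2, 2) [-4.5 -4.1] (2, 3) [0.6 0.9]
```

View pics/s5.png

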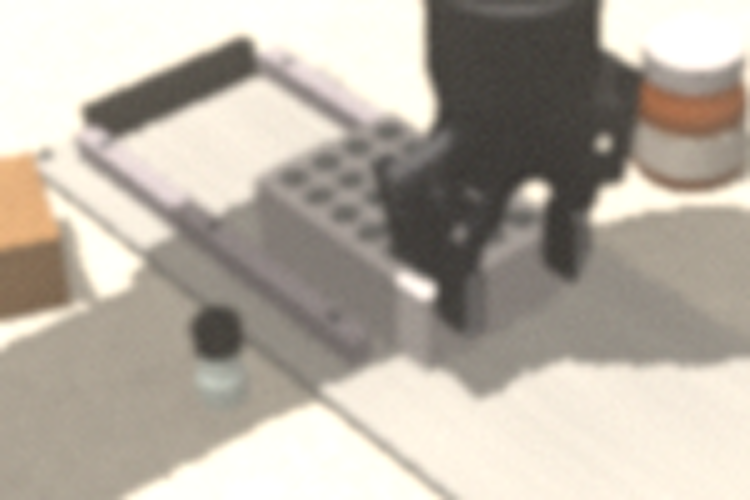

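The unhidden marks agree: y ≈ +0.7 mm, angle ≈ 0, and clear gaps in the lane (plate at (265,190), rail inner face visible). Carrying on.

Emit:
move_arm(jaw=[90,90,90,90,90,90,90,90,90,90], dp=[[0.004,0,0],[0.007,0,0],[0.008,0,0],[0.008,0,0],[0.008,0,0],[0.008,0,0],[0.008,0,0],[0.008,0,0],[0.006,0,0],[0.003,0,0]], rotation=[[0,0,0],[0,0,0],[0,0,0],[0,0,0],[0,0,0],[0,0,0],[0,0,0],[0,0,0],[0,0,0],[0,0,0]])

```text
clock: 15.12
position: [0.561, -0.0371, 0.0305]
tool_rot: [-3.142, -0.0, 1.683]
force: [-0.7, -1.0, -0.7]
grip_width: 0.0551
```

```bash
echo 'IDX=[(0,0),(0,1),(0,2),(0,3),(1,2),(1,3),(2,3)]' >> h.py
python3 -c "
from h import *
look(6)"
```

```text
clock 15.125 now track [[-0.02325383  0.00029029]] [ 0.56097853 -0.03708313  0.03049869] rpy [-1.79997955e+02 -2.02739103e-03  9.64296069e+01] grip 0.0551452220538376 F [-0.66063714 -0.98303218 -0.68660393]
world tgt [0.55299914 0.03724418 0.03      ] shift u [0.0934 0.0005 0.0006] mm [74.8  0.4  0.5] turn u [-0.     -0.      0.0004]
exp 0.05244458877507689
centre [0.05093189 0.00096736] deg -1.520847441792529 res mm 6.7766472195046425
```

Emit:
move_arm(jaw=[90,90,90,90,90,90,90,90,90,90], dp=[[0.004,0,0],[0.007,0,0],[0.008,0,0],[0.008,0,0],[0.008,0,0],[0.008,0,0],[0.008,0,0],[0.007,0,0],[0.004,0,0],[0,0,0]], rotation=[[0,0,0],[0,0,0],[0,0,0],[0,0,0],[0,0,0],[0,0,0],[0,0,0],[0,0,0],[0,0,0],[0,0,0]])

```text
clock: 16.42
position: [0.5554, 0.0123, 0.0304]
tool_rot: [-3.141, -0.0, 1.683]
force: [0.0, 0.1, 0.3]
grip_width: 0.055
```

Run:
```python
from h import *
look(7)
from workcell import bot
x=T(bot.observe()["position"])[0,0]+.075
for k,x in((6,.0515),(7,x)):
    i=cv2.imread(f"pics/side{k}.png"); I=[(a,b) for a in(0,1,2,3,4) for b in range(4)]
    t=T(ray("side",dots(i,pred("side",x,I)),.052)); print("x",x)
    for (a,b),p in zip(I,t): print((a,b),((p-[x+(2.5-a)*.0195,(b-1.5)*.0195])*1e3).round(1),end=" ")
s=cv2.imread("pics/side7.png")
cv2.imwrite("pics/s7.png",cv2.resize(cv2.convertScaleAbs(s[145:235,160:280],alpha=1.6),None,fx=6,fy=6,interpolation=cv2.INTER_CUBIC))
```

```text
clock 16.425 now track [[0.02643293 0.00041455]] [0.5553596  0.01228505 0.03043869] rpy [-1.79986686e+02 -1.38246776e-02  9.64431402e+01] grip 0.05498132119938758 F [0.00512806 0.14024941 0.29732825]
world tgt [0.55299914 0.03724418 0.03      ] shift u [0.0313 0.0006 0.0006] mm [25.1  0.5  0.4] turn u [-0.0001 -0.0001  0.0005]
exp 0.10171528006880089
centre [0.09803748 0.00725803] deg -9.15752321561675 res mm 9.034646950267925
x 0.0515
(0, 0) [1.4 1.1] (0, 1) [-9.6  1.9] (0, 2) [1.4 0.9] (0, 3) [0.8 0.8] (1, 0) [-12.9   2.9] (1, 1) [-13.    7.4] (1, 2) [-2.5 -7.1] (1, 3) [1.7 1. ] (2, 0) [-3.4 -0.7] (2, 1) [-5.1  5.9] (2, 2) [-6.  -3.9] (2, 3) [1.7 1. ] (3, 0) [ 9.2 -9.5] (3, 1) [-5.2 -2.5] (3, 2) [-0.8 -2. ] (3, 3) [-2.7 -8. ] (4, 0) [5.1 1.7] (4, 1) [ 3.1 -4. ] (4, 2) [0.7 4.8] (4, 3) [ 3.6 -8.1] x 0.10121528006880089
(0, 0) [-14.    7.5] (0, 1) [-6.3  3.3] (0, 2) [2.1 0.7] (0, 3) [1.4 1. ] (1, 0) [-4.7 -7.1] (1, 1) [-14.9   5.3] (1, 2) [-3.3 -6.7] (1, 3) [2.5 1.1] (2, 0) [ 0.3 -3.8] (2, 1) [-2.3  8.1] (2, 2) [-8.4 -1.6] (2, 3) [2.2 1. ] (3, 0) [ 1.1 -6.2] (3, 1) [-2.1  2.7] (3, 2) [-2.9 -3.7] (3, 3) [-1.  -8.8] (4, 0) [9.4 2.7] (4, 1) [-1.5 -1.6] (4, 2) [-1.9  3.6] (4, 3) [ 3.4 -6.9]
```

View pics/s7.png

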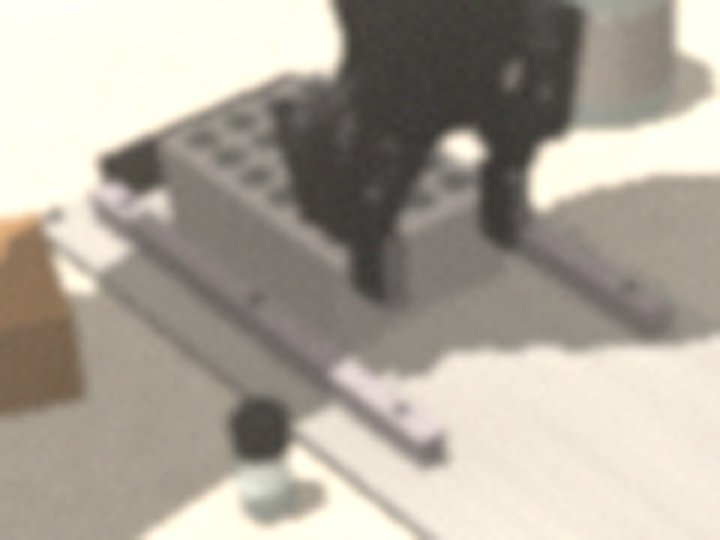

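The plate front is about 20 mm from the stop, with y ≈ +1 mm and square. Slow approach from here, watching the force.

Emit:
move_arm(jaw=[90,90,90,90,90,90,90,90], dp=[[0.003,0,0],[0.004,0,0],[0.004,0,0],[0.004,0,0],[0.003,0,0],[0.002,0,0],[0.001,0,0],[0,0,0]], rotation=[[0,0,0],[0,0,0],[0,0,0],[0,0,0],[0,0,0],[0,0,0],[0,0,0],[0,0,0]])

```text
clock: 17.48
position: [0.5536, 0.0287, 0.0305]
tool_rot: [3.142, -0.0, 1.683]
force: [-0.2, -0.6, 0.0]
grip_width: 0.0553
```

Emit:
move_arm(jaw=[90,90,90], dp=[[0.001,0,0],[0.001,0,0],[0,0,0]], rotation=[[0,0,0],[0,0,0],[0,0,0]])

```text
clock: 17.85
position: [0.5534, 0.0302, 0.0305]
tool_rot: [3.142, -0.0, 1.683]
force: [0.2, -1.4, -0.3]
grip_width: 0.055
```

Emit:
move_arm(jaw=[90,90,90], dp=[[0.001,0,0],[0.001,0,0],[0,0,0]], rotation=[[0,0,0],[0,0,0],[0,0,0]])

```text
clock: 18.23
position: [0.5532, 0.0318, 0.0305]
tool_rot: [-3.142, -0.0, 1.683]
force: [0.1, -0.5, 0.7]
grip_width: 0.0555
```

Emit:
move_arm(jaw=[90,90,90], dp=[[0.001,0,0],[0.0005,0,0],[0,0,0]], rotation=[[0,0,0],[0,0,0],[0,0,0]])

```text
clock: 18.6
position: [0.5531, 0.033, 0.0305]
tool_rot: [3.142, -0.0, 1.683]
force: [-0.3, -0.8, 1.3]
grip_width: 0.0551
```

Emit:
move_arm(jaw=[90,90,90], dp=[[0.001,0,0],[0.0005,0,0],[0,0,0]], rotation=[[0,0,0],[0,0,0],[0,0,0]])

```text
clock: 18.98
position: [0.553, 0.0342, 0.0305]
tool_rot: [3.142, 0.0, 1.683]
force: [-0.8, -0.3, 1.4]
grip_width: 0.055
```

Emit:
move_arm(jaw=[90,90], dp=[[0.001,0,0],[0,0,0]], rotation=[[0,0,0],[0,0,0]])

```text
clock: 19.23
position: [0.5529, 0.035, 0.0305]
tool_rot: [-3.142, -0.0, 1.683]
force: [0.3, -0.9, 1.3]
grip_width: 0.0552
```

Tool at about x=+49.3 mm and no contact yet. Continuing in single small steps.

Emit:
move_arm(jaw=[90,90], dp=[[0.0008,0,0],[0,0,0]], rotation=[[0,0,0],[0,0,0]])

```text
clock: 19.48
position: [0.5528, 0.0355, 0.0305]
tool_rot: [3.142, 0.0, 1.683]
force: [0.4, -2.9, 1.0]
grip_width: 0.0549
```

Emit:
move_arm(jaw=[90,90], dp=[[0.0008,0,0],[0,0,0]], rotation=[[0,0,0],[0,0,0]])

```text
clock: 19.73
position: [0.5528, 0.0355, 0.0305]
tool_rot: [3.141, 0.001, 1.682]
force: [1.5, -5.3, 0.2]
grip_width: 0.0552
```

The position has stalled and the force has risen to about 5 N, so the plate is on the stop. Backing off and raising the hand.

Emit:
move_arm(jaw=[90,90,90,90,90,90,90,90,90], dp=[[-0.003,0,0],[-0.02,0,0],[-0.04,0,0],[0,0,-0.05],[0,0,-0.06],[0,0,-0.06],[-0.06,0,-0.04],[-0.07,0,0],[-0.07,0,0]], rotation=[[0,0,0],[0,0,0],[0,0,0],[0,0,0],[0,0,0],[0,0,0],[0,0,0],[0,0,0],[0,0,0]])

```text
clock: 20.85
position: [0.5762, -0.1753, 0.1991]
tool_rot: [3.141, 0.0, 1.683]
force: [1.1, 0.9, 0.3]
grip_width: 0.055
```

Emit:
move_arm(jaw=[90,90,90,90,90], dp=[[-0.07,0,0],[-0.07,0,0],[-0.07,0,0],[-0.05,0,0],[0,0,0]], rotation=[[0,0,0],[0,0,0],[0,0,0],[0,0,0],[0,0,0]])

```text
clock: 21.48
position: [0.5974, -0.3842, 0.1979]
tool_rot: [-3.14, 0.001, 1.678]
force: [-0.0, 0.3, 0.9]
grip_width: 0.0552
```

Run:
```python
from h import *
from workcell import grab_frame,bot
s=bot.observe(); print(s["position"],s["force"],s["qd"].round(3))
for k in("top","side"): cv2.imwrite(f"pics/{k}8.png",grab_frame(k))
I=[(a,b) for a in range(6) for b in range(4)]
for k in("top","side"): fit((k,f"pics/{k}8.png"),pred(k,.126,I),I)
i=cv2.convertScaleAbs(cv2.imread("pics/top8.png")[110:290,150:345],alpha=1.5); j=cv2.convertScaleAbs(cv2.imread("pics/side8.png")[110:290,130:325],alpha=1.5)
cv2.imwrite("pics/c8.png",cv2.resize(np.hstack([i,j]),None,fx=2,fy=2,interpolation=cv2.INTER_CUBIC))
```

```text
[ 0.59742207 -0.38424909  0.19794708] [-0.00926562  0.28991129  0.88353182] [-0.057 -0.025 -0.026  0.047 -0.006 -0.011 -0.022]
centre [ 0.12570827 -0.00014543] deg -0.14863043831388006 res mm 0.852183901731314
centre [0.12621187 0.00083703] deg 0.03747877017063281 res mm 1.4083600180979303
```

View pics/c8.png

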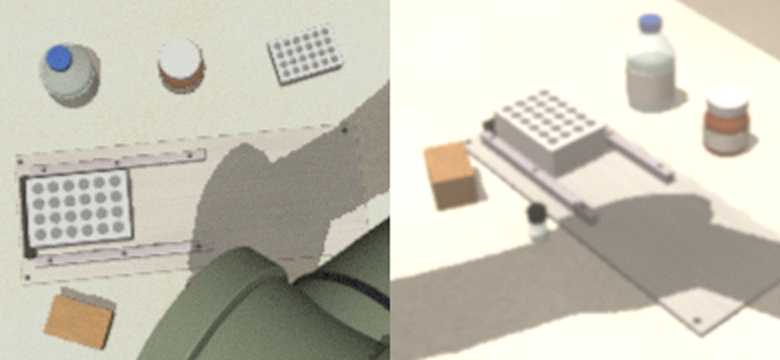

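The plate lies square against the stop, with top-view marks at (38,185)-(118,232). The bottle, jar, carton and vial stand where they were, and the hand is clear. Handing in.

```bash
python3 -c "
from workcell import workorder; print(workorder.job_done())"
```

```text
the job is handed in; nothing more can be done
None
```

The plate is resting squarely against the end stop, and I handed the job in at about 21.5 s of the 64 s allowed; no verdict was reported.

**What I did:** I squared and centred the plate on the open part of the track with a two-finger push on its far side. I then pushed it from behind down the lane, with the fingertips commanded to 30 mm height, above the 24 mm rail tops. The last few millimetres were small steps until the force rose to about 5 N, and then I backed off and raised the hand.

**Last checks:**

| View | Distance along track (126 mm at the stop) | Off middle line | Angle |
|---|---|---|---|
| Top | 125.7 mm | -0.1 mm | -0.15° |
| Side | 126.2 mm | +0.8 mm | +0.04° |

- **Other objects:** in the final picture the bottle, jar, carton and vial look unmoved. I judged that by eye and did not measure it.
- **Hand:** it ended at about z = 0.2 m, well behind the plate, with the tool force near zero.
- **Rails:** no contact was seen in the pictures, but I had no direct measurement of contact there.

**Checks that disagreed:** some of the fits made during the push gave angles that were off, up to 9° near the end. The hand was hiding some of the marks; the marks still in view agreed that the plate was straight.

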